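# Unload the clamshell trim-checking jig

### The job

Press the red button on the front of the checking jig so its clear lid springs open, then tip the orange hold-down flap over its snap point so that it springs right back to its open stop. Take the dark red metal channel out of the jig and lay it down gently (lowered, not dropped) in the yellow tray: flat on the tray's floor in the half left free by the grey channel already there, the same way up as it lay in the jig, with the lid and the flap left open. Do not disturb the grey channel or the other loose things on the bench.

Things in the scene. Friction and masses are not known exactly. Their poses are not given: they have to be found in the camera images.
- jig: Fixed jig: grey deck with a blue wall round it, 220 x 240 mm outside. Origin under the centre of this box at bench level; x points to its back (lid hinge), y along its hinges, z up. Deck top at z 20 mm; walls 10 mm thick, top at z 75 mm, so the inside is 200 (x) x 220 (y) mm. In front is a black button housing, x -190 to -110 mm, 70 mm wide, 45 mm high. Yaw up to 0.4 rad either way.
- lid (a joint): Clear lid with yellow rim, 220 x 240 mm, 8 mm thick, on top of the walls (top at z 83 mm) when shut. Hinge along the jig's y at x +112, z 79 mm. 0 (to 0.01) = shut and latched; once unlatched a weak spring swings it up and back by itself, in about 1 s, to its stop at 2.0 rad and holds it there. Leave room for its front edge, which rises in an arc about the hinge.
- lid_front (a point): Middle of the lid's front rim, 213 mm from its hinge. Just before it stands the steel latch tongue, 20 mm wide, at x -113 to -132 mm in the jig, top at z 89 mm; it moves forward up to 15 mm as the button goes down.
- button (a joint): Travel of the red release button in m: 0 up, 0.009 fully down. It is sprung: about 1.7 N starts it, about 4.6 N holds it fully down; the latch frees the lid at about 0.0055.
- button_top (a point): Centre of the top of the red release button, a round cap 36 mm across that is pressed straight down; 12 mm above its housing, at x -168, z 57 mm in the jig.
- flap (a joint): Orange hold-down flap, 133 mm from hinge to grip, 6 mm thick, 24 to 52 mm wide. 0 = level over the channel, grip to the front (closed stop); pi/2 = upright; 1.95 = leaning back at its open stop. An over-centre spring holds it at either stop: lifting it at the grip takes about 2.4 N at first, then less up to the snap point at about 1.0 rad, past which it springs by itself to the open stop.
- flap_grip (a point): Centre of the flap's grip, a black round bar 20 mm thick and 36 mm long, axis along the jig's y. With the flap closed it is at x -55, z 61 mm in the jig, 41 mm over the deck, with free deck beyond both its ends for fingers. Held across its ends it can pivot between the fingers as they follow the arc about flap_hinge.
- flap_hinge (a point): Middle of the flap's hinge axis, fixed in the jig at x +78, z 61 mm; axis along the jig's y, between two cheeks that stand to z 70 mm. Opening carries the grip up and then towards the back.
- channel: Dark red steel channel, an upside-down U, 120 mm long (its y) x 36 mm wide (its x) x 25 mm high, walls 4 mm, 0.1 to 0.2 kg, loose. Origin under its centre at the foot of its legs, z up. It lies along the jig's y at the jig's middle (within 10 mm) on rests 30 mm above the bench, 10 mm over the deck, under the closed flap. The deck beside its middle is free; end lugs 20 mm high at y +-80 mm.
- yellow_tray: Fixed yellow tray, 170 (x) x 190 (y) mm outside, 35 mm high, walls and floor 5 mm. Origin under its centre at bench level, z up. Left or right of the jig; the red tray is on the other side.
- red_tray: Fixed red tray of the same size and origin; not to be used. A roll of tape lies in it.
- done_channel: Grey finished channel, same size and frame as the red one, loose, lying on the yellow tray's floor along the tray's x, 35 to 50 mm off its middle to the tray's +y or -y side; a flat black strip on the tray's floor marks the free half, where the red one belongs. Leave it.
- tape_roll: Loose tape roll, 90 mm across, 30 mm high, lying in the red tray. Origin under its centre.
- spray_bottle: Loose white spray bottle, 68 mm across, 203 mm high, standing behind a tray. Origin under its centre.
- jar: Loose clear jar with red cap, 80 mm across, 120 mm high, standing between the jig's front and one of the trays. Origin under its centre.
- can: Loose green can, 68 mm across, 90 mm high, standing between the jig's front and the other tray. Origin under its centre.
- towel_roll: Loose paper roll, 100 mm across, 200 mm high, standing. Origin under its centre.
- bar_clamp: Loose bar clamp, 210 mm long, 85 mm wide, 26 mm high, lying flat, outside the left tray. Origin near its middle at bench level.
- screwdriver: Loose screwdriver, 190 mm long, lying outside the right tray.

How it is judged:
By the outcome, as a careful person would: the job done as asked, in the order asked, and still so for the second after the job is handed in, with the robot touching nothing.
It also fails if it takes over 64 s, if anything falls off the work surface, if the arm or the gripper's body presses on something with over 40 N, if the wrist force passes 120 N, or if a joint passes its speed limit or range.

### The arm

A 6-joint arm with a two-finger parallel gripper is mounted at the origin on the work surface. World frame = base frame: x ahead of the robot, y to its left, z up, the work surface at z = 0. Lengths are in m, angles in rad, forces in N, time in s.
With the tool pointing down it reaches from about 0.375 to 0.975 m from the base axis. Payload 3.8 kg.
Tool frame: the origin (TCP) lies midway between the tips of the shut fingers; the grasp point (between the pads) lies 19 mm behind it; z points along the fingers, y is the line along which they close (so a half turn about z gives the same grasp; the last joint's range is limited). The gripper opens to 88 mm and grips with 3 to 60 N. Pads are 18 mm wide; open, the fingers measure 123 mm over their backs; the gripper's body (75 mm by 187 mm) begins 45 mm behind the grasp point.
Start: joints at [1.126, 0.264, 1.604, -0, 1.274, -0.037], TCP at [0.268, 0.62, 0.239] pointing down, gripper open.
Joint ranges: [-2.63, 2.63], [-0.94, 2.18], [0.31, 2.57], [-1.31, 4.45], [0, 2.66], [-2.55, 2.55]. Speed limits (rad/s): [2.57, 2.57, 3.14, 3.14, 3.14, 3.14].

### API

Orientations are given as a rotation vector (axis times angle).
In Python, from cell import manip, inverse_kinematics, cams, order gives the robot as it stands. Calls block until the motion is done:
- manip.move_pose(position, orientation): joint-space move of the TCP to a pose.
- manip.move_linear(position, rate=0.15, rot=None): straight line of the TCP; rot=None keeps the orientation; rate is the mean speed in m/s.
- manip.set_joints(angles): joint-space move.
- manip.set_gripper(opening, force=None): finger opening in m; force is the grip in N (None keeps the last); returns when the fingers have stopped.
- manip.dwell(seconds).
- inverse_kinematics(position, orientation): joint angles nearest the present ones, or None.
- manip.state(): the state.
- cams.capture(name): name is "scene" or "top" or "wrist"; returns a dict with "image" (480x640x3 uint8, blue, green, red), "z_map" (480x640 float32, m along the optical axis (not along the pixel's ray), 0 where there is no reading), "intrinsics" (3x3 intrinsics, pixels), "position" and "orientation" of the camera in the world; the wrist camera has in their place "T_tool_cam" (4x4, takes a point from camera to tool coordinates, whose origin is the TCP and whose axes are the flange's). Camera axes: x right, y down, z forward; pixel columns grow to the right and rows downward; lengths in m; the calibration is good to about 2 mm. A picture is of the moment at which its call begins: read the wrist's pose just before it.
A pose or a line that the arm cannot do raises manip.IKError and nothing moves.
- order.close_job(): hands the job in; it is judged then, once.
The state is a dict: "clock": time; "joint_pos": joint angles; "joint_velocities": joint speeds; "tau": joint torques, N m; "tool_pos": TCP position; "tcp_rot": TCP orientation; "contact_force": force on the tool from outside, world axes, zero at the start; "moment": the same for the moment, N m; "gripper_width": finger opening in m; "grasp_force": force on a finger pad.
Only numpy, scipy, OpenCV 4.12 (cv2) and the standard library are available. Lean on these libraries where they do the work, as an engineer would, in place of code of your own. Each camera call takes 0.05 s, during which the arm holds its last target. There are 200 camera calls.

## Working session

There is one attempt and no reset: what is moved stays moved. The work goes in short steps, each a Python script; the robot and the scene stay as the last script left them, time stands still between calls to the robot, and variables do not carry over. Pictures are saved under pics/ and viewed, at most 10 in all, crops included, and the job is handed in when it is done.

```bash
ls; mkdir -p pics
cat > h.py <<'E'
import numpy as np, cv2
from scipy.spatial.transform import Rotation as R
from cell import manip, inverse_kinematics, cams, order
def rotm(o):
    o=np.array(o,float)
    if o.shape==(3,3): return o
    return R.from_quat(o).as_matrix() if o.size==4 else R.from_rotvec(o).as_matrix()
def cloud(name):
    s=manip.state(); c=cams.capture(name); K=np.array(c["intrinsics"]); z=c["z_map"]
    v,u=np.mgrid[:480,:640]
    P=np.stack([(u-K[0,2])/K[0,0]*z,(v-K[1,2])/K[1,1]*z,z],-1)
    if name=="wrist":
        T=np.array(c["T_tool_cam"]); P=P@T[:3,:3].T+T[:3,3]
        P=P@rotm(s["tcp_rot"]).T+np.array(s["tool_pos"])
    else: P=P@rotm(c["orientation"]).T+np.array(c["position"])
    P[z==0]=np.nan
    return c["image"],P,c
E
python3 - <<'E'
from h import *
s=manip.state(); print({k:np.round(v,3) for k,v in s.items()})
for n in("top","scene"):
    i,P,c=cloud(n); cv2.imwrite(f"pics/{n}0.png",i); np.save(f"{n}0.npy",P); print(n,c["position"],c["orientation"],c["intrinsics"])
E
```

```text
pics
{'clock': np.float64(0.0), 'joint_pos': array([ 1.126,  0.265,  1.605,  0.   ,  1.274, -0.037]), 'joint_velocities': array([-0.001,  0.001,  0.002, -0.   ,  0.   , -0.001]), 'tau': array([-2.0000e-03, -5.0209e+01, -3.5689e+01,  7.3000e-02,  2.9000e-02,
       -0.0000e+00]), 'tool_pos': array([0.267, 0.619, 0.237]), 'tcp_rot': array([-6.360e-01, -3.076e+00,  3.000e-03]), 'contact_force': array([ 1.005, -0.007,  0.414]), 'moment': array([-0.024,  0.038,  0.021]), 'grasp_force': np.float64(0.0), 'gripper_width': np.float64(0.088)}
top [0.38424738 0.003977   1.51988873] [-2.18989834  2.13752642 -0.12479371] [[524.89127405   0.         317.83684474]
 [  0.         524.89127405 238.86461743]
 [  0.           0.           1.        ]]
scene [ 0.98458115 -0.68396255  1.0291067 ] [-2.35802416 -0.63295414  0.2504737 ] [[451.60970739   0.         318.68956492]
 [  0.         451.60970739 234.32401117]
 [  0.           0.           1.        ]]
```

View pics/top0.png

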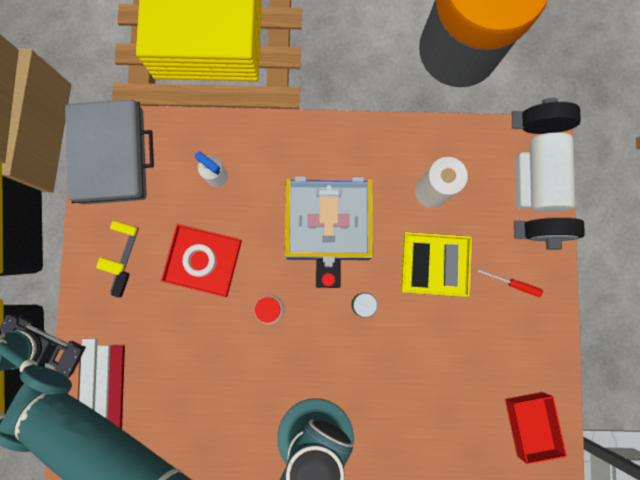

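View pics/scene0.png

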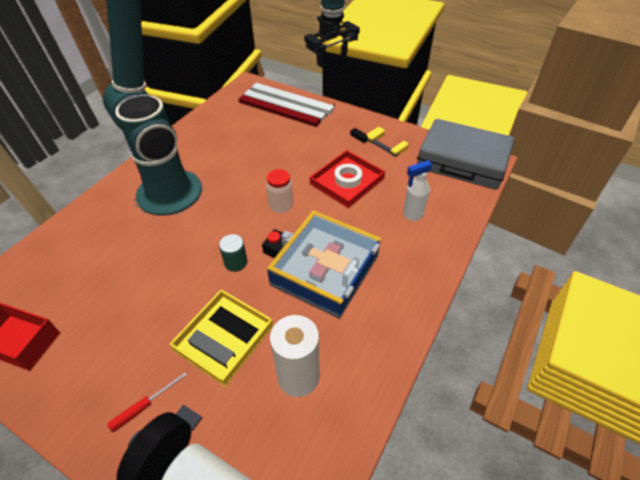

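The top view shows the jig at about (329,217) with its button at (328,280). The yellow tray is on the right at (437,265), with the grey channel at (451,265) and the black strip at (420,265). The can is at (365,305), the jar at (268,310) and the towel roll at (443,180). The scene view agrees. Next I measure.

Run:
```python
from h import *
i=cv2.imread("pics/top0.png"); P=np.load("top0.npy"); hsv=cv2.cvtColor(i,cv2.COLOR_BGR2HSV).astype(int)
H,S,V=hsv[...,0],hsv[...,1],hsv[...,2]
def box(n,m,r):
    x0,y0,x1,y1=r; w=np.zeros(m.shape,bool); w[y0:y1,x0:x1]=1
    p=P[m&w]; p=p[~np.isnan(p[:,0])]
    (cx,cy),(a,b),t=cv2.minAreaRect(p[:,:2].astype(np.float32))
    print(n,len(p),"c",np.round([cx,cy],4),"size",np.round([a,b],3),"ang",round(t,2),"z",np.round(np.percentile(p[:,2],[5,50,95]),4),"mean",np.round(p.mean(0),4))
Y=(H>22)&(H<36)&(S>150)&(V>120)
Z=P[...,2]
box("lid rim",Y&(Z>.07)&(Z<.095),(275,165,385,270))
box("lid/walls",(Z>.068)&(Z<.095),(275,165,385,262))
box("tray",Y&(Z<.06),(395,225,480,305))
box("tray rim",Y&(Z>.028)&(Z<.045),(395,225,480,305))
box("grey",(S<60)&(Z>.015),(440,238,462,292))
box("strip",(V<50),(405,238,435,292))
red=((H<6)|(H>174))&(S>180)
box("button",red&(Z>.045),(310,268,345,292))
box("flap",(H>8)&(H<20)&(S>60)&(V>180)&(Z>.03),(312,185,350,240))
box("grip",(V<130)&(Z>.03)&(S<100),(318,232,340,246))
box("can",(Z>.08)&(Z<.1),(345,285,385,325))
box("jar",(Z>.1)&(Z<.13),(245,290,295,330))
box("towel",(Z>.19)&(Z<.21),(405,145,480,215))
for v in(182,215,225,238,258,262): print(v,np.round(P[v,[300,315,329,345]],3).tolist())
```

```text
lid rim 848 c [ 0.6081 -0.024 ] size [0.216 0.239] ang 0.78 z [0.079  0.0845 0.0899] mean [ 0.5756 -0.0238  0.0845]
lid/walls 6871 c [ 0.6065 -0.024 ] size [0.239 0.24 ] ang 1.38 z [0.0769 0.0828 0.0882] mean [ 0.6064 -0.0237  0.0827]
tray 2802 c [ 0.4907 -0.3402] size [0.203 0.171] ang 87.43 z [0.0004 0.0071 0.0367] mean [ 0.4923 -0.3414  0.0117]
tray rim 495 c [ 0.4914 -0.3343] size [0.191 0.17 ] ang 87.55 z [0.0292 0.0347 0.0399] mean [ 0.4904 -0.3366  0.0346]
grey 534 c [ 0.4888 -0.3768] size [0.038 0.115] ang 88.91 z [0.0247 0.0304 0.0352] mean [ 0.4882 -0.3763  0.0303]
strip 604 c [ 0.4892 -0.2941] size [0.043 0.122] ang 87.8 z [0.0022 0.0073 0.0126] mean [ 0.489  -0.2941  0.0074]
button 130 c [ 0.4394 -0.0278] size [0.033 0.034] ang 1.45 z [0.0508 0.0566 0.0618] mean [ 0.439  -0.0269  0.0566]
flap 579 c [ 0.6126 -0.0234] size [0.107 0.05 ] ang 1.16 z [0.0774 0.0826 0.0875] mean [ 0.6201 -0.0241  0.0826]Traceback (most recent call last):
  File "<stdin>", line 20, in <module>
  File "<stdin>", line 8, in box
    return _quantile_unchecked(
        a, q, axis, out, overwrite_input, method, keepdims, weights)
    return _ureduce(a,
                    func=_quantile_ureduce_func,
    ...<5 lines>...
                    overwrite_input=overwrite_input,
                    method=method)
    r = func(a, **kwargs)
    result = _quantile(arr,
                       quantiles=q,
    ...<2 lines>...
                       out=out,
                       weights=wgt)
    slices_having_nans = np.isnan(arr[-1, ...])
                                  ~~~^^^^^^^^^
IndexError: index -1 is out of bounds for axis 0 with size 0
```

```bash
cat >> h.py <<'E'
J=np.array([.607,-.024,0]); YAW=.02
def jp(x,y,z): return (J+R.from_euler('z',YAW).apply([x,y,z]))
def down(a,tilt=None):
    "tool z down, tool y at world angle a"
    y=np.array([np.cos(a),np.sin(a),0]); z=np.array([0,0,-1.]); x=np.cross(y,z)
    m=R.from_matrix(np.stack([x,y,z],1))
    return ((tilt*m) if tilt is not None else m).as_rotvec()
E
python3 - <<'E'
from h import *
c=cams.capture("wrist"); print(np.round(c["T_tool_cam"],3)); cv2.imwrite("pics/w0.png",c["image"])
print("tool y angle now",np.arctan2(*rotm(manip.state()["tcp_rot"])[[1,0],1]))
for n,p,b in(("btn",jp(-.172,0,.048),np.pi/2),("grip",jp(-.055,0,.042),np.pi/2),("flapup",jp(.03,0,.18),np.pi/2),("chan",jp(0,0,.03),0),("chan",jp(0,0,.2),0),("tray",[.489,-.294,.02],np.pi/2+0.0)):
    for k in(0,np.pi,-np.pi/2 if n=="tray" else 0):
        q=inverse_kinematics(p,down(b+YAW+k)); print(n,round(b+k,2),None if q is None else np.round(q,2))
P=np.load("top0.npy");Z=P[...,2]
for n,(x0,y0,x1,y1),lo,hi in(("can",(345,285,385,325),.08,.1),("jar",(245,290,295,330),.1,.13),("towel",(405,145,480,215),.19,.21)):
    p=P[y0:y1,x0:x1].reshape(-1,3); p=p[(p[:,2]>lo)&(p[:,2]<hi)]; print(n,np.round(p.mean(0),3),np.round(np.ptp(p,0),3))
E
```

```text
[[-0.001 -0.96  -0.279  0.074]
 [ 1.    -0.001 -0.     0.001]
 [-0.    -0.279  0.96  -0.144]
 [ 0.     0.     0.     1.   ]]
tool y angle now 1.1629941512744715
btn 1.57 [-0.12  0.02  2.27 -0.    0.85 -1.71]
btn 4.71 [-0.12  0.02  2.27 -0.    0.85  1.43]
btn 1.57 [-0.12  0.02  2.27 -0.    0.85 -1.71]
grip 1.57 [-0.09  0.24  2.04 -0.    0.87 -1.68]
grip 4.71 [-0.09  0.24  2.04 -0.    0.87  1.46]
grip 1.57 [-0.09  0.24  2.04 -0.    0.87 -1.68]
flapup 1.57 [-0.08  0.24  1.75 -0.    1.16 -1.67]
flapup 4.71 [-0.08  0.24  1.75 -0.    1.16  1.48]
flapup 1.57 [-0.08  0.24  1.75 -0.    1.16 -1.67]
chan 0 [-0.08  0.34  1.92  0.    0.88 -0.1 ]
chan 3.14 None
chan 0 [-0.08  0.34  1.92  0.    0.88 -0.1 ]
chan 0 [-0.08  0.16  1.8   0.    1.18 -0.1 ]
chan 3.14 None
chan 0 [-0.08  0.16  1.8   0.    1.18 -0.1 ]
tray 1.57 [-0.58  0.3   2.01 -0.    0.84 -2.18]
tray 4.71 [-0.58  0.3   2.01 -0.    0.84  0.97]
tray 0.0 [-0.58  0.3   2.01  0.    0.84 -0.6 ]
can [ 0.372 -0.127  0.09 ] [0.063 0.063 0.02 ]
jar [0.354 0.134 0.119] [0.069 0.07  0.03 ]
towel [ 0.707 -0.324  0.2  ] [0.098 0.1   0.019]
```

Run:
```python
from h import *
o=down(np.pi/2+YAW)
manip.set_gripper(0.0)
manip.move_pose(jp(-.174,0,.14),o)
f0=np.array(manip.state()["contact_force"])
manip.move_linear(jp(-.174,0,.060),rate=.12)
for z in np.arange(.056,.0455,-.0015):
    manip.move_linear(jp(-.174,0,z),rate=.03); s=manip.state(); f=np.array(s["contact_force"])-f0
    print(round(z,4),round(s["tool_pos"][2],4),np.round(f,1))
    if f[2]>4.3: break
manip.dwell(.8)
i,P,c=cloud("scene"); cv2.imwrite("pics/s1.png",cv2.resize(i[130:370,200:440],(600,600)))
print(manip.state()["clock"])
```

```text
0.056 0.0567 [ 0.9 -0.3  1.4]
0.0545 0.0551 [ 1.9 -0.1  3.1]
0.053 0.0533 [2.6 1.6 4.2]
0.0515 0.0515 [ 3.1 -0.5  3.2]
0.05 0.05 [ 2.6 -0.4  4.7]
6.8
```

View pics/s1.png

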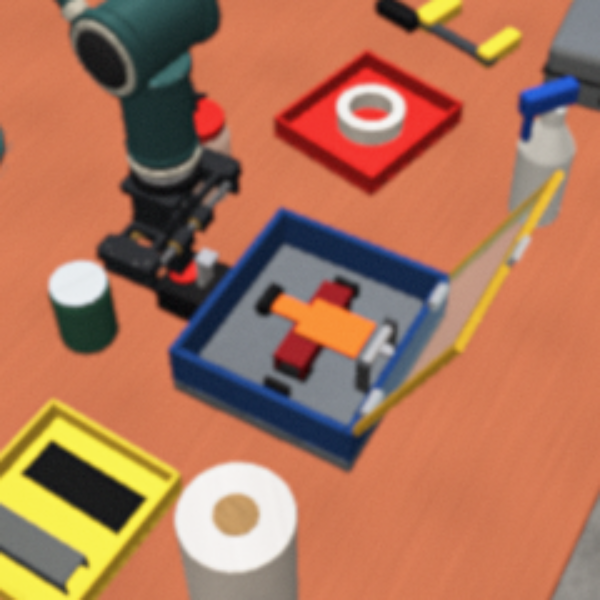

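The lid stands open, leaning back at about (500,270) in the crop. The orange flap is still closed, with its black grip at (268,300) and the red channel beneath it. Next I look from near with the wrist camera.

Run:
```python
from h import *
o=down(np.pi/2+YAW)
manip.move_linear(jp(-.174,0,.13),rate=.2)
manip.set_gripper(.088)
manip.move_pose(jp(-.07,0,.23),o); manip.dwell(.2)
i,P,c=cloud("wrist"); cv2.imwrite("pics/w1.png",i); np.save("w1.npy",P)
T,Q,_=cloud("top"); cv2.imwrite("pics/t1.png",T); np.save("t1.npy",Q)
hsv=cv2.cvtColor(i,cv2.COLOR_BGR2HSV).astype(int);H,S,V=hsv[...,0],hsv[...,1],hsv[...,2];Z=P[...,2]
def box(n,m):
    p=P[m]; p=p[np.isfinite(p[:,0])]
    if len(p)<5: print(n,len(p)); return
    (cx,cy),sz,t=cv2.minAreaRect(p[:,:2].astype(np.float32)); q=R.from_euler('z',-YAW).apply(p-J)
    print(n,len(p),np.round([cx,cy],4),np.round(sz,3),round(t,2),"z",np.round(np.percentile(p[:,2],[5,50,95]),4),"jig lo/med/hi",np.round(np.percentile(q,[1,50,99],axis=0),4).tolist())
q=R.from_euler('z',-YAW).apply((P-J).reshape(-1,3)).reshape(P.shape)
inn=(abs(q[...,0])<.098)&(abs(q[...,1])<.108)
box("chan",inn&((H<8)|(H>172))&(S>120)&(Z>.045)&(Z<.062))
box("flap",inn&(H>8)&(H<22)&(S>150))
box("grip",inn&(V<80)&(Z>.05)&(q[...,0]<-.03)&(abs(q[...,1])<.04))
box("walls",(Z>.068)&(Z<.08)&(H>100)&(H<130)&(S>80)&(abs(q[...,0])<.13)&(abs(q[...,1])<.14))
print(manip.state()["clock"])
```

```text
chan 3688 [ 0.6062 -0.0211] [0.037 0.12 ] 1.95 z [0.049  0.0529 0.0541] jig lo/med/hi [[-0.019, -0.056, 0.0459], [-0.0054, 0.0161, 0.0529], [0.017, 0.0618, 0.0547]]
flap 5541 [ 0.611  -0.0219] [0.104 0.052] 0.69 z [0.0608 0.062  0.0631] jig lo/med/hi [[-0.0456, -0.0227, 0.0597], [0.0112, 0.0024, 0.062], [0.0552, 0.0272, 0.0638]]
grip 10579 [ 0.5344 -0.0254] [0.05 0.08] 1.18 z [0.0675 0.3243 0.326 ] jig lo/med/hi [[-0.0971, -0.0392, 0.0631], [-0.0959, 0.0014, 0.3243], [-0.051, 0.0392, 0.3265]]
walls 10245 [ 0.6057 -0.0218] [0.22  0.239] 0.8 z [0.0697 0.0727 0.074 ] jig lo/med/hi [[-0.111, -0.1157, 0.0683], [-0.0808, 0.0032, 0.0727], [0.107, 0.1208, 0.0745]]
9.6083
```

View pics/w1.png

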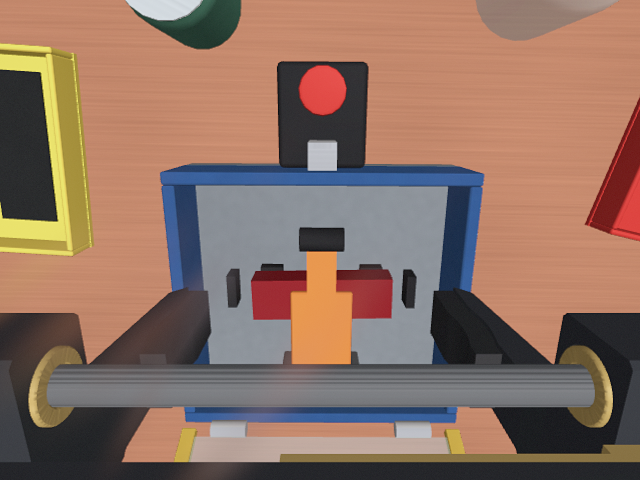

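The wrist view shows the flap grip at (322,239), the channel at (320,296), the two end lugs, and an empty deck. The measured sizes match the specs. Next I tip the flap.

```bash
sed -i 's/^J=.*/J=np.array([.6063,-.0228,0]); YAW=.017/' h.py
python3 - <<'E'
from h import *
o=down(np.pi/2+YAW)
manip.move_pose(jp(-.055,0,.13),o)
manip.move_linear(jp(-.055,0,.043),rate=.12)
f0=np.array(manip.state()["contact_force"])
manip.set_gripper(.03,20); s=manip.state(); print("w",s["gripper_width"],s["grasp_force"])
if not .032<s["gripper_width"]<.04: raise SystemExit("no grip")
for t in np.arange(.1,1.21,.1):
    manip.move_linear(jp(.078-.133*np.cos(t),0,.043+.133*np.sin(t)),rate=.1)
    s=manip.state(); print(round(t,1),np.round(np.array(s["contact_force"])-f0,1),round(s["gripper_width"],4))
manip.set_gripper(.088); manip.dwell(.8)
i,P,c=cloud("scene"); cv2.imwrite("pics/s2.png",cv2.resize(i[130:370,200:440],(600,600)))
print(manip.state()["clock"])
E
```

```text
w 0.03546367381361465 19.99792043119669
0.1 [-0.7 -2.1 -3.3] 0.0354
0.2 [-3.  -3.2 -2. ] 0.0358
0.3 [-4.7 -3.5 -2.5] 0.0356
0.4 [-5.9 -2.4 -1.5] 0.0357
0.5 [-5.9 -3.2  0. ] 0.0354
0.6 [-6.9 -2.3  1.5] 0.0357
0.7 [-7.  -2.4  1.6] 0.0356
0.8 [-5.2 -2.2  3.5] 0.0359
0.9 [-5.  -3.3  4.8] 0.0356
1.0 [-5.8 -3.   6.5] 0.0354
1.1 [-4.  -3.6  8. ] 0.0357
1.2 [-2.6 -4.4  7.3] 0.0359
16.9333
```

View pics/s2.png

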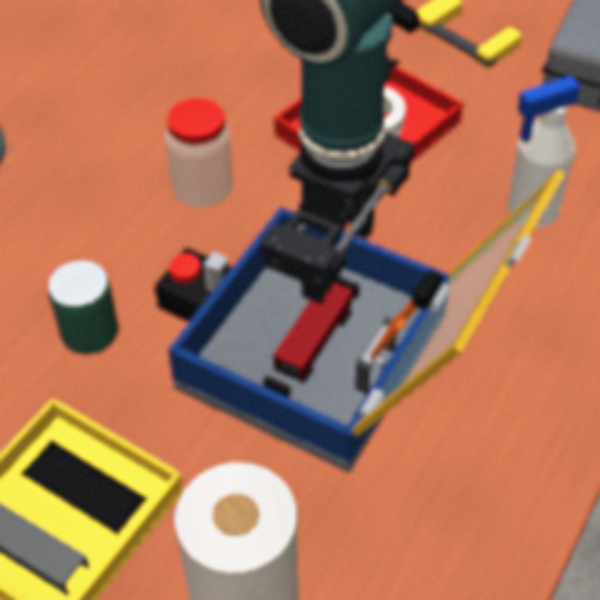

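The flap leans back at its open stop, around (395,320), and the lid is still open. The channel is uncovered at (315,328). Now I measure the channel, and the flap against the gripper body's swept volume.

Run:
```python
from h import *
o=down(np.pi/2+YAW)
manip.move_linear(jp(-.08,0,.23),rate=.2); manip.dwell(.2)
i,P,c=cloud("wrist"); cv2.imwrite("pics/w2.png",i)
hsv=cv2.cvtColor(i,cv2.COLOR_BGR2HSV).astype(int);H,S,V=hsv[...,0],hsv[...,1],hsv[...,2];Z=P[...,2]
q=R.from_euler('z',-YAW).apply((P-J).reshape(-1,3)).reshape(P.shape)
inn=(abs(q[...,0])<.098)&(abs(q[...,1])<.108)
def box(n,m):
    p=P[m]; p=p[np.isfinite(p[:,0])]
    if len(p)<5: print(n,len(p)); return
    (cx,cy),sz,t=cv2.minAreaRect(p[:,:2].astype(np.float32))
    print(n,len(p),np.round([cx,cy],4),np.round(sz,3),round(t,2),"z",np.round(np.percentile(p[:,2],[5,50,95]),4),"jig",np.round(np.percentile(q[m],[1,50,99],axis=0),4).tolist())
box("chan",inn&((H<6)|(H>172))&(S>120)&(Z>.045)&(Z<.062))
i,P,c=cloud("top");hsv=cv2.cvtColor(i,cv2.COLOR_BGR2HSV).astype(int);H,S,V=hsv[...,0],hsv[...,1],hsv[...,2];Z=P[...,2]
q=R.from_euler('z',-YAW).apply((P-J).reshape(-1,3)).reshape(P.shape)
box("chan top",(abs(q[...,0])<.05)&(abs(q[...,1])<.1)&((H<6)|(H>172))&(S>120)&(Z>.04)&(Z<.07))
m=(abs(q[...,1])<.04)&(q[...,0]>.06)&(q[...,0]<.16)&(Z>.1)&(H>5)&(H<22)&(S>130)
box("flap top",m)
p=q[m]; 
for lo in np.arange(.06,.2,.02):
    s=p[(p[:,2]>lo)&(p[:,2]<lo+.02)]
    if len(s): print(round(lo,2),len(s),np.round(s.mean(0),4),np.round(s[:,0].min(),4))
print(manip.state()["clock"])
```

```text
chan 5694 [ 0.6063 -0.0209] [0.037 0.12 ] 1.87 z [0.0495 0.0529 0.0541] jig [[-0.0184, -0.0567, 0.0459], [-0.002, 0.0014, 0.0529], [0.0177, 0.0601, 0.0545]]
chan top 0
flap top 253 [ 0.7115 -0.0225] [0.032 0.05 ] 7.69 z [0.1045 0.1327 0.1689] jig [[0.0915, -0.0261, 0.1013], [0.1045, -0.0017, 0.1327], [0.1206, 0.0226, 0.186]]
0.1 70 [ 0.0958 -0.0009  0.11  ] 0.0865
0.12 89 [ 0.1034 -0.0028  0.1293] 0.0959
0.14 62 [ 0.1104 -0.001   0.1477] 0.105
0.16 25 [ 0.1178 -0.0022  0.1669] 0.1133
0.18 7 [ 0.1188 -0.0029  0.1849] 0.1179
18.0167
```

Run:
```python
from h import *
c=np.array([.6063,-.0209]); cy=.031
tl=R.from_rotvec(np.radians(-4)*np.array([-np.sin(cy),np.cos(cy),0]))
o=down(cy,tl); lev=down(cy)
manip.set_gripper(.064)
manip.move_pose([*c,.20],o); manip.dwell(.2)
f0=np.array(manip.state()["contact_force"])
manip.move_linear([*c,.07],rate=.15)
manip.move_linear([*c,.039],rate=.06)
s=manip.state(); print("down",s["tool_pos"],np.round(np.array(s["contact_force"])-f0,1))
if np.abs(np.array(s["contact_force"])-f0).max()>8: raise SystemExit("contact")
manip.set_gripper(.03,10); s=manip.state(); print("grip",s["gripper_width"],s["grasp_force"],np.round(np.array(s["contact_force"])-f0,1))
if not .033<s["gripper_width"]<.042: raise SystemExit("no grip")
manip.move_linear([*c,.06],rate=.05)
manip.set_gripper(.03,25)
manip.move_linear([*c,.20],rate=.15); manip.move_linear([*c,.22],rate=.1,rot=lev)
s=manip.state(); print("up",s["gripper_width"],s["grasp_force"],np.round(np.array(s["contact_force"])-f0,1),s["clock"])
i,P,_=cloud("scene"); cv2.imwrite("pics/s3.png",cv2.resize(i[100:340,200:440],(600,600)))
i,P,_=cloud("wrist"); cv2.imwrite("pics/w3.png",i); np.save("w3.npy",P)
```

```text
down [ 0.60614151 -0.02087664  0.03862759] [ 1.3  0.6 -0.1]
grip 0.03651925572950044 9.934836470136474 [ 0.8 -0.7  0.5]
up 0.03626859208484588 24.70524760967237 [ 1.   1.3 -1.7] 24.575
```

View pics/s3.png

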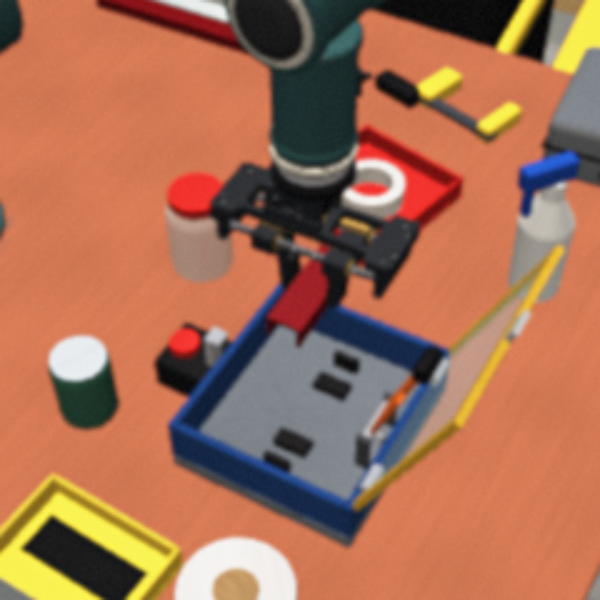

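View pics/w3.png

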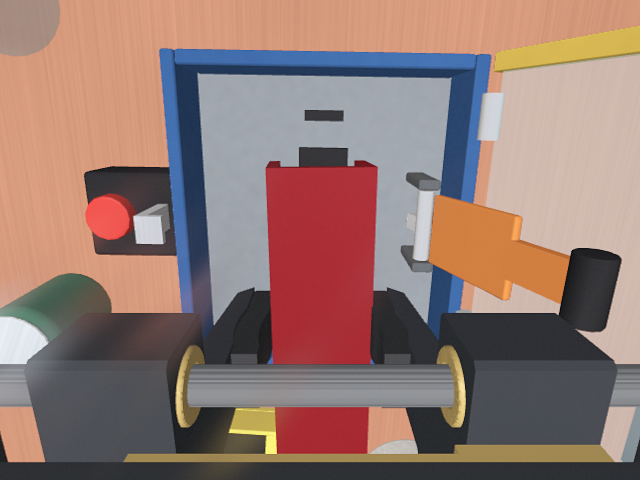

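The channel hangs straight and central between the fingers, with its top at (320,165)–(320,450). The flap and lid are still open. I check its tilt from the depth image before placing.

Run:
```python
from h import *
i=cv2.imread("pics/w3.png");P=np.load("w3.npy");hsv=cv2.cvtColor(i,cv2.COLOR_BGR2HSV).astype(int);H,S,V=hsv[...,0],hsv[...,1],hsv[...,2]
m=((H<6)|(H>172))&(S>120); m[:,:240]=0; m[:,400:]=0; m[:180]=0; m[350:]=0
p=P[m];p=p[np.isfinite(p[:,0])&(abs(p[:,2]-np.nanmedian(p[:,2]))<.008)]
c=p.mean(0);n=np.linalg.svd(p-c,full_matrices=False)[2][2];n*=np.sign(n[2])
t=manip.state()["tool_pos"];print(len(p),"top-TCP z",c[2]-t[2],"normal deg x,y",np.degrees(n[:2]),np.percentile(p[:,:2],[1,99],axis=0)-t[:2])
i=cv2.imread("pics/t1.png");P=np.load("t1.npy")
hsv=cv2.cvtColor(i,cv2.COLOR_BGR2HSV).astype(int);H,S,V=hsv[...,0],hsv[...,1],hsv[...,2];Z=P[...,2]
Y=(H>22)&(H<36)&(S>150)&(V>120)
for n,m in(("rim",Y&(Z>.028)&(Z<.045)),("grey",(S<60)&(Z>.02)),("strip",(V<50)&(Z<.03))):
    w=np.zeros_like(m);w[238:292,412:462]=1
    if n=="rim":w[225:305,395:480]=1
    if n=="strip":w[:,436:]=0
    q=P[m&w];print(n,cv2.minAreaRect(q[:,:2].astype(np.float32)))
# placing reach check
for a in (-92.3,):
    for z in(.2,.012):print(inverse_kinematics([.489,-.2925,z],down(np.radians(a))))
```

```text
17738 top-TCP z 0.013642762574288592 normal deg x,y [3.80873527 0.03813128] [[-0.01870069 -0.00497316]
 [ 0.01662422  0.05549982]]
rim ((0.4915953278541565, -0.3341423273086548), (0.19186431169509888, 0.1701069474220276), 87.50606536865234)
grey ((0.48868274688720703, -0.37725427746772766), (0.038670748472213745, 0.11505818367004395), 88.76980590820312)
strip ((0.489180326461792, -0.2941600978374481), (0.04323113337159157, 0.12124042212963104), 87.23899841308594)
[-5.82778212e-01  9.40484262e-02  1.87575987e+00 -4.44089210e-16
  1.17178435e+00  1.02816069e+00]
[-5.82778212e-01  3.09818860e-01  2.01141508e+00 -4.44089210e-16
  8.20358711e-01  1.02816069e+00]
```

The channel stayed level in the pads while the tool was tilted: it shows 3.8° now that the tool is level. I'll therefore place it with the same 4° tool tilt.

Run:
```python
from h import *
cy=.031; tl=R.from_rotvec(np.radians(-3.9)*np.array([-np.sin(cy),np.cos(cy),0]))
g=R.from_rotvec(down(cy,tl)); o=(R.from_euler('z',np.radians(-92.5)-cy)*g).as_rotvec()
c=[.490,-.295]
manip.move_pose([*c,.20],o); manip.dwell(.3)
i,P,_=cloud("wrist")
hsv=cv2.cvtColor(i,cv2.COLOR_BGR2HSV).astype(int);H,S,V=hsv[...,0],hsv[...,1],hsv[...,2]
m=((H<6)|(H>172))&(S>120); m[:,:240]=0; m[:,400:]=0; m[:180]=0; m[350:]=0
p=P[m];p=p[np.isfinite(p[:,0])&(abs(p[:,2]-np.nanmedian(p[:,2]))<.008)]
n=np.linalg.svd(p-p.mean(0),full_matrices=False)[2][2];n*=np.sign(n[2]);print("tilt deg",np.degrees(n[:2]))
manip.move_linear([*c,.05],rate=.12); manip.move_linear([*c,.022],rate=.05); manip.dwell(.1)
rd=lambda: np.mean([(manip.dwell(.02),manip.state()["contact_force"][2])[1] for _ in range(4)])
f0=rd()
for z in np.arange(.019,.0105,-.001):
    manip.move_linear([*c,z],rate=.02); f=rd()-f0; print(round(z,4),round(f,2))
    if f>2: break
manip.set_gripper(.05); manip.dwell(.2)
t=manip.state()["tool_pos"]; print(t)
manip.move_linear([*c,.08],rate=.08); manip.move_linear([*c,.25],rate=.2); manip.dwell(.2)
i,P,_=cloud("wrist"); cv2.imwrite("pics/w4.png",i); np.save("w4.npy",P)
i,P,_=cloud("top"); cv2.imwrite("pics/t4.png",i); np.save("t4.npy",P)
print(manip.state()["clock"])
```

```text
tilt deg [-0.09823398  0.13359447]
0.019 0.22
0.018 0.65
0.017 0.06
0.016 0.6
0.015 0.18
0.014 4.36
[ 0.49001395 -0.29498621  0.01395604]
33.275
```

View pics/w4.png

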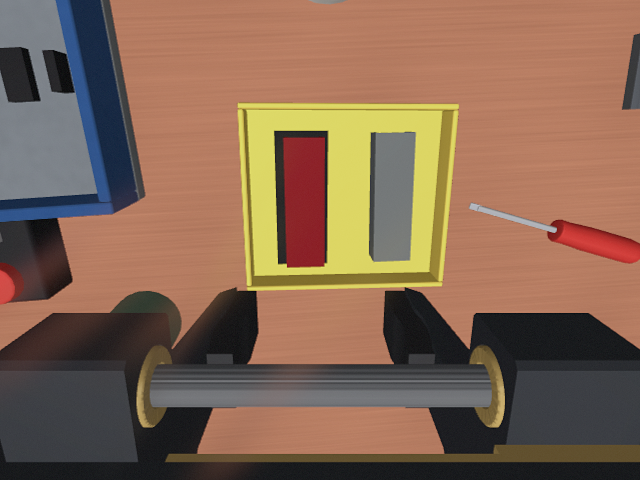

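The red channel lies in the free half on the black strip, at (305,200), and the grey one at (392,195) looks untouched. One numeric check of tilt, the grey channel and the jig before handing in.

Run:
```python
from h import *
def seg(i,P,f):
    hsv=cv2.cvtColor(i,cv2.COLOR_BGR2HSV).astype(int); p=P[f(hsv[...,0],hsv[...,1],hsv[...,2],P)]
    n=np.linalg.svd(p-p.mean(0),full_matrices=False)[2][2]
    r=cv2.minAreaRect(p[:,:2].astype(np.float32)); return np.round(np.r_[r[0],r[1],r[2],np.median(p[:,2])],4),np.round(np.degrees(n[:2]),2)
i=cv2.imread("pics/w4.png");P=np.load("w4.npy")
A=lambda P:(abs(P[...,0]-.49)<.075)&(abs(P[...,1]+.335)<.085)&(P[...,2]>.022)&(P[...,2]<.04)
print("red",seg(i,P,lambda H,S,V,P:A(P)&((H<6)|(H>172))&(S>120)))
print("grey",seg(i,P,lambda H,S,V,P:A(P)&(S<60)))
i=cv2.imread("pics/t4.png");P=np.load("t4.npy")
print("flap",seg(i,P,lambda H,S,V,P:(abs(P[...,1]+.023)<.04)&(P[...,0]>.66)&(P[...,0]<.78)&(P[...,2]>.1)&(H>5)&(H<22)&(S>130)))
print("lid z max",np.nanmax(P[100:180,280:385,2]))
order.close_job()
```

```text
red (array([ 4.87900e-01, -2.92900e-01,  3.59000e-02,  1.19200e-01,
        8.75348e+01,  2.79000e-02]), array([-0.04, -0.15]))
grey (array([ 4.88000e-01, -3.74800e-01,  3.62000e-02,  1.19800e-01,
        8.85723e+01,  2.79000e-02]), array([-0.01, -0.7 ]))
flap (array([ 0.7118, -0.0225,  0.0317,  0.0492,  4.5898,  0.1307]), array([-53.57,  -0.83]))
lid z max 0.29660737732957365
the job is handed in; nothing more can be done
```

The job is done and handed in at about 33 s: the red channel lies flat in the free half of the yellow tray, the same way up as in the jig, the lid and flap are still open, and the grey channel is where it was.

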